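# Clamp the bottle in the ratchet bottle clamp

## Robot

A 6-joint arm with a two-finger parallel gripper is mounted at the origin on a cart in front of the work surface, level with it; the furniture and walls round the work are solid. World frame = base frame: x ahead of the robot, y to its left, z up, the work surface at z = 0. Lengths are in m, angles in rad, forces in N, time in s.
With the tool pointing down it reaches from about 0.35 to 0.85 m from the base axis. Payload 8.1 kg.
Tool frame: the origin (TCP) lies at the very end of the fingers, on their centre line; the grasp point (between the pads) lies 19 mm behind it; x points along the fingers, y is the direction in which the jaws open and shut, and the axes are right-handed (so a half turn about x gives the same grasp; the last joint's range is limited). The gripper opens to 93 mm and grips with 3 to 60 N. Pads are 15 mm wide; open, the fingers measure 128 mm over their backs; the gripper's body (75 mm by 188 mm) begins 65 mm behind the grasp point.
Start: joints at [1.183, 0.13, 1.488, -0, 1.523, -0.085], TCP at [0.179, 0.573, 0.219] pointing down, gripper open.
Joint ranges: [-2.96, 2.96], [-0.89, 2.26], [0.02, 2.5], [-1.34, 4.48], [0, 2.73], [-2.66, 2.66]. Speed limits (rad/s): [2.39, 2.39, 2.79, 3.14, 3.14, 3.14].

## Interface

Orientations are given as a rotation vector (axis times angle).
In Python, from plant import * gives the robot as it stands. The module is installed in compiled form; this text tells all that it offers.
- The arm moves only by the tool apply_moves, never from a script. Its argument "series" is a list of rows, each an object with "jaw": the gripper's target within -1 to 1 (shut at 1, half-way at 0, fully open at -1); "linear": the shift along the tool's x, y, z normalised to -1 to 1, where 1 is 0.6 m, a list of three; "roll": the turn about the tool's x normalised to -1 to 1, where 1 is 30 degrees. A call has 1 to 20 rows; each row is the pose to reach, as a shift and turn from the pose measured when the call began, along the tool's axes at that moment; what a row does not reach only later rows make up. A row lasts 1/8 s, in which the tool goes at most 62.5 mm and 10.7 degrees, less where a joint would pass 70% of its speed; a pose out of reach is approached as far as the arm can. A call with a number of a shift or a turn outside -1 to 1 is refused whole. A call with a gripper value outside its range is refused whole. The fingers move at their own pace and stop on an object; "force" is the grip in N (left out, the last holds). Time passes only in rows, so rows that repeat a pose let the fingers close. It gives the time, the measured TCP pose, the force and the opening at its end, in the units of the state.
- read_state(): the state, without advancing time (a new reading comes with each control period).
- read_camera(name): name is "side" or "top"; returns a dict with "pixels" (420x560x3 uint8, blue, green, red), "intrinsics" (3x3 intrinsics, pixels), "rvec" (rotation vector, rad) and "tvec" (3), from world to camera coordinates, as OpenCV has them. Camera axes: x right, y down, z forward; pixel columns grow to the right and rows downward; lengths in m; the calibration is good to about 2 mm. A picture is of the moment at which its call begins. There is no depth.
- close_job(): hands the job in, once; it reports no verdict.
The state is a dict: "t": time; "q": joint angles; "dq": joint speeds; "joint_torque": joint torques, N m; "tool_pos": TCP position; "orientation": TCP orientation; "force": force on the tool from outside, world axes, zero at the start; "wrist_torque": the same for the moment, N m; "opening": finger opening in m.
Only numpy, scipy, OpenCV 4.12 (cv2) and the standard library are available. Lean on these libraries where they do the work, as an engineer would, in place of code of your own. Each camera call takes 0.05 s, during which the arm holds its last target. There are 200 camera calls.

## Task

Stand the screw-cap bottle upright on the clamp's base plate, between the two jaws, and let go of it. Then pump the clamp's upright handle to and fro in full strokes, one ratchet tooth each, until the bottle is gripped firmly, and not a tooth more or the glass breaks. Do not ram the lever against its stop posts; finally swing the handle back against its rest stop and let go, leaving everything else where it stands.

Things in the scene. Friction and masses are not known exactly. Their poses are not given: they have to be found in the camera images.
- bottle: round screw-cap glass bottle, 320 g (varies): body 57 mm diameter, 76 mm high; ribbed cap 37.6 mm diameter from 76 to 114 mm height. The only capped bottle among the small things on the robot's right. Origin: centre of its underside, z up its axis.
- v_jaw: fixed rubber-faced V jaw of the bottle clamp, top 60 mm above the bench. Origin: the seat, the point on the base plate (10 mm above the bench) where the underside centre of a bottle lies that touches both faces of the V. x: across the clamp; y: the closing direction, from the moving jaw to the V; z up. A bottle within 15 mm of x = 0 is centred by the V.
- clamp: whole ratchet clamp, screwed down; grey base plate 120 x 330 x 10 mm. Origin on the bench, 75 mm on the -y side of the seat, axes as v_jaw. The moving jaw, a flat sprung pad 44 mm wide, top 57 mm above the bench, faces the V from its -y side and is not measured: at first the jaws stand 8 to 24 mm wider than the bottle, so one set down at seat y = -4 mm clears both.
- handle (a point): on the axis of the lever's upright handle, 90 mm above the bench: a black cylinder, 16 mm diameter, from 56 to 116 mm above the bench, free all round above the lever arm. It moves level on a circle of 115 mm radius about pivot.
- pivot (a point): fixed point on the lever's upright pivot axis, 90 mm above the bench (the post itself ends at 62 mm), at x = +22, y = -180 mm from the seat in v_jaw axes. From it the handle lies in direction -x cos(a) + y sin(a) of those axes, a = lever angle - 0.28. The lever has no return spring and stays where it is left.
- lever (a joint): lever angle, rad: 0 at the rest stop, 0.56 at the working stop, growing as the handle moves toward the V jaw (+y). Starts 0.03 to 0.3. A stroke to the working stop pushes the moving jaw on by one 8 mm tooth, which clicks in at 0.46 to 0.53; a loaded stroke left short of it springs back. On the return, below 0.07, the pawl drops behind the next tooth. Two to five strokes are needed.
- stops: two upright steel posts, 10 mm diameter, up to 60 mm high, either side of the lever arm 60 mm from the pivot; origin as clamp. They bend beyond about 30 N at the handle. With the jaw free a stroke takes 1 to 5 N at the handle; the stroke that grips the bottle stiffens from mid-stroke on, needs 4 to 9 N more than a free one at 0.5 rad (7 to 18 N at the stop), and has then done the job. A tooth more takes over 20 N and breaks the glass.
- small_flask: small open conical flask, 50 mm diameter, 70 mm high, bystander; origin: centre of its underside
- small_beaker: small open beaker, 46 mm diameter, 57 mm high, bystander; origin: centre of its underside
- dish: flat closed round dish, 58 mm diameter, 15 mm high, bystander; origin: centre of its underside
- timer: square timer, 62 x 62 x 20 mm, bystander; origin: centre of its underside

How it is judged:
On the way, in this order (a step that is already met when the one before it is completed fails the run):
1. the bottle stands upright on the base plate between the jaws, let go (x of bottle in the frame of v_jaw between -0.02 and 0.02 m and y of bottle in the frame of v_jaw between -0.03 and 0.005 m and z of bottle in the frame of v_jaw below 0.004 m and angle between bottle's own z axis and vertical below 0.1 rad and contact force between the fingers and bottle below 0.2 N), for 0.2 s.
2. the handle is swung a full working stroke (lever past 0.45 rad) (value of joint lever above 0.45 rad), for 0.02 s.
3. the handle is swung back (lever under 0.1 rad) (value of joint lever below 0.1 rad), for 0.02 s.
4. the handle is swung a second full working stroke (value of joint lever above 0.45 rad), for 0.02 s.
At the end, for the whole second after the job is handed in: The bottle stands upright (within 0.1 rad) on the base plate, within 6 mm of the seat, pressed into the V jaw with 25 to 120 N; the lever is at rest within 0.1 rad of its rest stop and let go (contact force between v_jaw and bottle between 25 and 120 N and x of bottle in the frame of v_jaw between -0.006 and 0.006 m and y of bottle in the frame of v_jaw between -0.006 and 0.006 m and z of bottle in the frame of v_jaw below 0.005 m and angle between bottle's own z axis and vertical below 0.1 rad and linear speed of bottle below 0.02 m/s and value of joint lever below 0.1 rad and velocity of joint lever between -0.1 and 0.1 rad/s); the robot touches nothing.
It fails at once if the bottle is squeezed against the V jaw with more than 120 N (a tooth too many): the glass breaks (contact force between v_jaw and bottle above 120 N).
It fails at once if a stop post is loaded with more than 60 N (about 30 N at the handle): it bends (contact force between stops and anything else above 60 N).
It fails at once if the bottle is tipped over (angle between bottle's own z axis and vertical above 0.6 rad).
It fails at once if the small flask, small beaker, dish or timer is pushed away by more than 40 mm (distance of any of small_flask, small_beaker, dish, timer from where it was at the start of the episode above 0.04 m).
It also fails if it takes over 64 s, if anything falls off the work surface, if the arm or the gripper's body presses on something with over 40 N, if the wrist force passes 120 N, or if a joint passes its speed limit or range.

## Working session

There is one attempt and no reset: what is moved stays moved. The work goes in short steps, Python scripts to look and compute and a tool call to move; the robot and the scene stay as the last step left them, time stands still between calls to the robot, and variables do not carry over. Pictures are saved under pics/ and viewed, about 8 in all and at most 12, crops included, and the job is handed in when it is done.

Besides the shell and the picture viewer there is one more tool, called by a JSON object that holds its "api" and its "payload", one argument or row to a line. apply_moves: Moves the arm, as the interface text tells. Its arguments: {"type":"object","properties":{"series":{"type":"array"},"force":{"type":"number"}},"required":["series"]}

```bash
mkdir -p pics; cat > h.py <<'E'
import numpy as np, cv2
from plant import *
def snap(n,name):
    c=read_camera(n); cv2.imwrite(f'pics/{name}.png',c['pixels']); np.savez(f'pics/{name}.npz',**c); return c
def load(name): return dict(np.load(f'pics/{name}.npz'))
def ray(c,u,v):
    R=cv2.Rodrigues(np.array(c['rvec'],float))[0]; t=np.array(c['tvec'],float).ravel()
    d=R.T@np.linalg.inv(c['intrinsics'])@np.array([u,v,1.]); return -R.T@t,d
def onz(c,u,v,z):
    o,d=ray(c,u,v); return o+d*(z-o[2])/d[2]
def proj(c,P):
    return cv2.projectPoints(np.array(P,float).reshape(-1,1,3),np.array(c['rvec'],float),np.array(c['tvec'],float),np.array(c['intrinsics'],float),None)[0].reshape(-1,2)
E
python3 - <<'E'
from h import *
a=snap('top','t0'); b=snap('side','s0'); s=read_state()
for k in s: print(k,np.round(s[k],4))
for c in(a,b): print(ray(c,280,210),c['intrinsics'][0][0])
E
```

```text
t 0.1
q [ 1.1826  0.1311  1.4891  0.      1.523  -0.0854]
dq [-0.0002 -0.0012 -0.0018  0.     -0.0012  0.0012]
joint_torque [ 1.00000e-03 -5.61340e+01 -4.93095e+01  7.70000e-02  2.90000e-02
 -0.00000e+00]
tool_pos [0.1787 0.5722 0.2177]
orientation [ 0.2364  1.5581 -0.2389]
force [-0.0308  0.5112 -0.7486]
wrist_torque [0.0073 0.0119 0.0073]
opening 0.093
(array([0.33503417, 0.09661392, 1.3292755 ]), array([ 0.14678676,  0.00429806, -0.98924964])) 498.4751522359375
(array([0.56552692, 0.85164689, 0.52918619]), array([-0.03188187, -0.84081909, -0.5405285 ])) 379.0449146637359
```

View pics/t0.png

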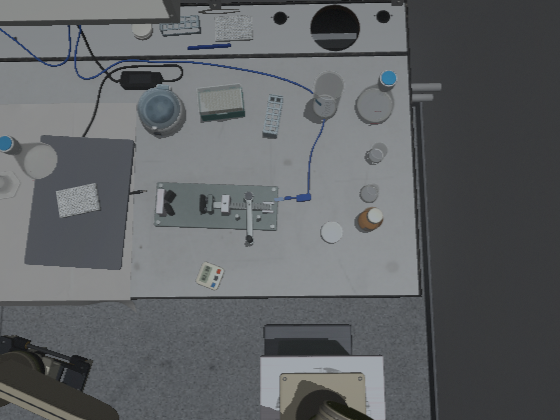

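View pics/s0.png

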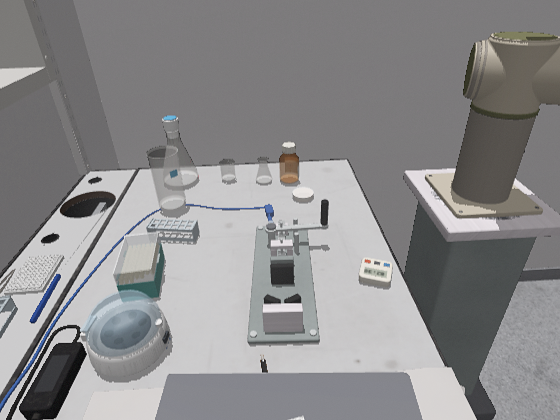

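The top view shows the plate at px (155–278, 182–230), with the V jaw on the left (world +y). The handle is near (249,240) and the brown bottle's cap near (375,215). The side view shows the bottle upright at (289,163) and the black handle at (324,212). Next I measure these by mask.

```bash
python3 - <<'E'
from h import *
c=load('t0'); p=c['pixels']
cr=p[170:255,145:395]; cv2.imwrite('pics/t0c.png',cv2.resize(cr,None,fx=3.2,fy=3.2,interpolation=cv2.INTER_CUBIC))
hsv=cv2.cvtColor(p,cv2.COLOR_BGR2HSV)
# brown bottle
m=cv2.inRange(hsv,(3,90,40),(20,255,255))[195:240,340:400]; ys,xs=np.nonzero(m); print('brown',xs.min()+340,xs.max()+340,ys.min()+195,ys.max()+195)
# plate: greenish grey
print(p[190,190],p[225,260],p[260,190],p[214,376],p[240,249])
s=load('s0'); q=s['pixels']; cr=q[130:350,230:410]; cv2.imwrite('pics/s0c.png',cv2.resize(cr,None,fx=2.7,fy=2.7,interpolation=cv2.INTER_CUBIC))
E
```

```text
brown 359 381 211 228
[106 104  95] [116 117 107] [140 138 134] [162 166 161] [50 49 47]
```

View pics/t0c.png

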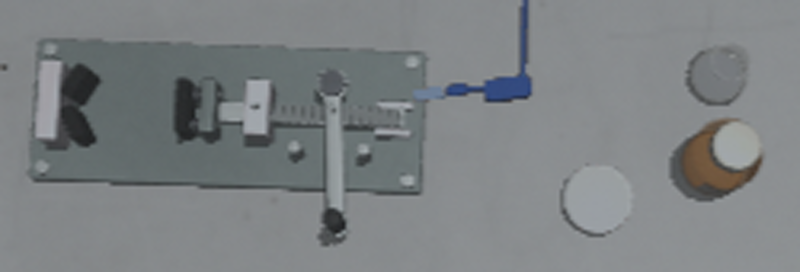

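View pics/s0c.png

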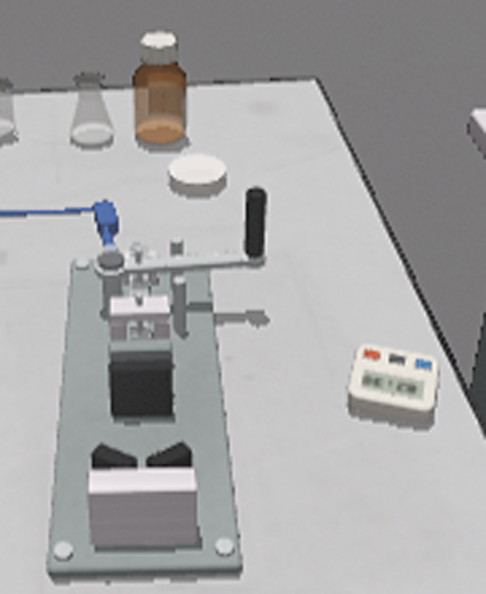

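The crops show the plate corners at (38,40), (427,52), (421,192) and (32,179), the cap centre at (737,146), the pivot at (332,83) and the handle top near (334,218). In the side crop the handle runs from (257,190) to (254,258), and the cap top is at (160,38). Now I turn these into positions.

```bash
python3 - <<'E'
from h import *
c=load('t0'); s=load('s0')
T=lambda u,v,z:onz(c,145-.34+u/3.2,170-.34+v/3.2,z)
S=lambda u,v,z:onz(s,230-.3+u/2.7,130-.3+v/2.7,z)
C=np.array([T(38,40,.01),T(427,52,.01),T(421,192,.01),T(32,179,.01)]); print(C.round(4))
print('size',[np.linalg.norm(C[i]-C[(i+1)%4]).round(4) for i in range(4)])
cen=C.mean(0); yd=(C[0]+C[3]-C[1]-C[2])[:2]; yd/=np.linalg.norm(yd); xd=np.array([yd[1],-yd[0]])
print('cen',cen,'yaw',np.arctan2(-yd[0],yd[1]))
for n,P in dict(pivot=T(332,83,.062),handletop=T(334,218,.116),hs_top=S(257,190,.116),hs_bot=S(254,258,.056),pivS=S(110,259,.062),cap=T(737,146,.114),capS=S(160,38,.114),pad=T(178,108,.057),
   jawplate=T(48,100,.06)).items():
    print(n,P.round(4),'plate frame',((P[:2]-cen[:2])@xd).round(4),((P[:2]-cen[:2])@yd).round(4))
# side-view plate corners check
for u,v in((50,570),(242,570),(70,262),(208,290)): print('side',S(u,v,.01).round(4))
# bottle base from side: body extent columns
q=s['pixels']; m=cv2.inRange(cv2.cvtColor(q,cv2.COLOR_BGR2HSV),(3,90,30),(20,255,255)); m[:,:260]=0;m[:,320:]=0
ys,xs=np.nonzero(m); print(xs.min(),xs.max(),ys.min(),ys.max()); 
P=onz(s,(xs.min()+xs.max())/2,ys.max(),0); print('bottle base near edge',P)
E
```

```text
[[0.6107 0.436  0.01  ]
 [0.5965 0.1068 0.01  ]
 [0.478  0.1129 0.01  ]
 [0.4923 0.4381 0.01  ]]
size [np.float64(0.3295), np.float64(0.1186), np.float64(0.3255), np.float64(0.1184)]
cen [0.54437251 0.27347207 0.01      ] yaw -0.04357071740443507
pivot [0.5616 0.1833 0.062 ] plate frame 0.0211 -0.0893
handletop [0.4473 0.1782 0.116 ] plate frame -0.0929 -0.0994
hs_top [0.4455 0.1794 0.116 ] plate frame -0.0947 -0.0983
hs_bot [0.4466 0.1854 0.056 ] plate frame -0.0938 -0.0923
pivS [0.5618 0.1849 0.062 ] plate frame 0.0212 -0.0878
cap [ 0.4997 -0.1308  0.114 ] plate frame -0.027 -0.4059
capS [ 0.4976 -0.1327  0.114 ] plate frame -0.029 -0.4079
pad [0.5434 0.3086 0.057 ] plate frame -0.0025 0.0351
jawplate [0.5506 0.4138 0.06  ] plate frame 0.0001 0.1405
side [0.6087 0.4373 0.01  ]
side [0.4921 0.446  0.01  ]
side [0.5966 0.1121 0.01  ]
side [0.4805 0.1635 0.01  ]
260 298 153 367
bottle base near edge [0.56051721 0.48230867 0.        ]
```

```bash
cat >> h.py <<'E'
def axes(s=None):
    s=s or read_state(); return np.array(s['tool_pos']),cv2.Rodrigues(np.array(s['orientation'],float))[0]
def go(P,yawdir=None):
    """print linear (normalised) shift to P; roll (norm) to bring tool y along yawdir"""
    p,R=axes(); print('pos',p.round(4),'y',R[:,1].round(3),'linear',((R.T@(np.array(P)-p))/.6).round(4))
    if yawdir is not None:
        d=R.T@np.array([*yawdir,0]); a=np.arctan2(d[2],d[1]); a=(a+np.pi/2)%np.pi-np.pi/2; print('roll',np.degrees(a)/30)
E
python3 - <<'E'
from h import *
p,R=axes(); print(R.round(3))
go([.4987,-.132,.20],(.0436,.999))
E
```

```text
[[-0.001  0.298  0.955]
 [-0.001  0.954 -0.298]
 [-1.    -0.002 -0.   ]]
pos [0.1787 0.5722 0.2177] y [ 0.298  0.954 -0.002] linear [ 0.0309 -0.9612  0.8591]
roll -0.4950358163663987
```

{"api": "apply_moves", "payload": {
  "series": [
    {"jaw":-1,"linear":[0.03,-0.3,0.27],"roll":-0.2},
    {"jaw":-1,"linear":[0.03,-0.961,0.859],"roll":-0.495},
    {"jaw":-1,"linear":[0.03,-0.961,0.859],"roll":-0.495},
    {"jaw":-1,"linear":[0.03,-0.961,0.859],"roll":-0.495},
    {"jaw":-1,"linear":[0.03,-0.961,0.859],"roll":-0.495},
    {"jaw":-1,"linear":[0.03,-0.961,0.859],"roll":-0.495},
    {"jaw":-1,"linear":[0.03,-0.961,0.859],"roll":-0.495},
    {"jaw":-1,"linear":[0.03,-0.961,0.859],"roll":-0.495},
    {"jaw":-1,"linear":[0.03,-0.961,0.859],"roll":-0.495},
    {"jaw":-1,"linear":[0.03,-0.961,0.859],"roll":-0.495},
    {"jaw":-1,"linear":[0.03,-0.961,0.859],"roll":-0.495},
    {"jaw":-1,"linear":[0.03,-0.961,0.859],"roll":-0.495},
    {"jaw":-1,"linear":[0.03,-0.961,0.859],"roll":-0.495},
    {"jaw":-1,"linear":[0.03,-0.961,0.859],"roll":-0.495},
    {"jaw":-1,"linear":[0.03,-0.961,0.859],"roll":-0.495}
  ]
}}

```text
t: 1.98
tool_pos: [0.4982, -0.1311, 0.2002]
orientation: [0.033, 1.572, -0.035]
force: [-0.1, -0.7, 0.5]
opening: 0.0928
```

```bash
python3 - <<'E'
from h import *
s=snap('side','s1'); print(proj(s,[read_state()['tool_pos'],[.4987,-.132,.114]]))
q=s['pixels']; cr=q[60:200,210:390]; cv2.imwrite('pics/s1c.png',cv2.resize(cr,None,fx=3,fy=3,interpolation=cv2.INTER_CUBIC))
go([.4987,-.132,.082],(.0436,.999))
E
```

```text
[[288.35120418 113.77794097]
 [288.60133749 143.89432148]]
pos [ 0.4983 -0.1308  0.2004] y [ 0.043  0.999 -0.001] linear [ 0.1973 -0.0018  0.001 ]
roll 0.0017549553336765051
```

View pics/s1c.png

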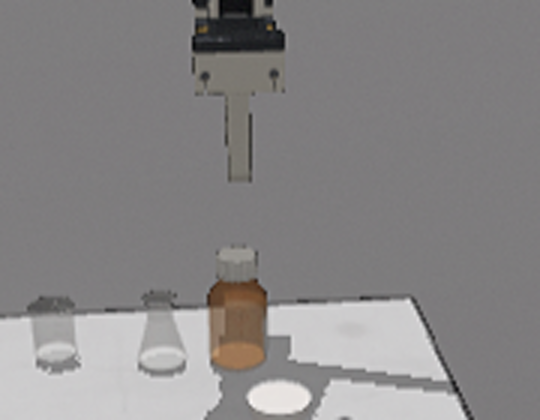

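The finger tip (239,180) is lined up with the cap (237,250). I descend and grip.

{"api": "apply_moves", "payload": {
  "series": [
    {"jaw":-1,"linear":[0.07,-0.002,0.001],"roll":0},
    {"jaw":-1,"linear":[0.14,-0.002,0.001],"roll":0},
    {"jaw":-1,"linear":[0.18,-0.002,0.001],"roll":0},
    {"jaw":-1,"linear":[0.197,-0.002,0.001],"roll":0},
    {"jaw":0.2,"linear":[0.197,-0.002,0.001],"roll":0},
    {"jaw":0.5,"linear":[0.197,-0.002,0.001],"roll":0},
    {"jaw":1,"linear":[0.197,-0.002,0.001],"roll":0},
    {"jaw":1,"linear":[0.197,-0.002,0.001],"roll":0},
    {"jaw":1,"linear":[0.197,-0.002,0.001],"roll":0},
    {"jaw":1,"linear":[0.197,-0.002,0.001],"roll":0},
    {"jaw":1,"linear":[0.197,-0.002,0.001],"roll":0}
  ],
  "force": 30
}}

```text
t: 3.4
tool_pos: [0.4987, -0.1321, 0.0822]
orientation: [0.033, 1.572, -0.034]
force: [0.1, 0.6, 0.2]
opening: 0.0377
```

```bash
python3 - <<'E'
from h import *
s=read_state(); print(s['opening'],np.round(s['force'],2))
xd=np.array([.999,-.0436]);yd=np.array([.0436,.999]); seat=np.array([.5617,.184])-.022*xd+.18*yd; print('seat',seat)
tgt=seat-.005*yd
go([.4982,-.131,.225]); go([*tgt,.225],yd)
E
```

```text
0.037685048294802466 [0.07 0.64 0.19]
seat [0.54757   0.3647792]
pos [ 0.4987 -0.1321  0.0822] y [ 0.043  0.999 -0.001] linear [-0.2381  0.0015 -0.0012]
pos [ 0.4987 -0.1321  0.0822] y [ 0.043  0.999 -0.001] linear [-0.2389  0.8222  0.0457]
roll 0.001654230514874552
```

{"api": "apply_moves", "payload": {
  "series": [
    {"jaw":1,"linear":[-0.05,0,0],"roll":0},
    {"jaw":1,"linear":[-0.12,0,0],"roll":0},
    {"jaw":1,"linear":[-0.19,0,0],"roll":0},
    {"jaw":1,"linear":[-0.235,0.03,0.003],"roll":0},
    {"jaw":1,"linear":[-0.239,0.1,0.006],"roll":0},
    {"jaw":1,"linear":[-0.239,0.18,0.01],"roll":0},
    {"jaw":1,"linear":[-0.239,0.26,0.014],"roll":0},
    {"jaw":1,"linear":[-0.239,0.34,0.019],"roll":0},
    {"jaw":1,"linear":[-0.239,0.42,0.023],"roll":0},
    {"jaw":1,"linear":[-0.239,0.5,0.028],"roll":0},
    {"jaw":1,"linear":[-0.239,0.58,0.032],"roll":0},
    {"jaw":1,"linear":[-0.239,0.66,0.037],"roll":0},
    {"jaw":1,"linear":[-0.239,0.74,0.041],"roll":0},
    {"jaw":1,"linear":[-0.239,0.8,0.044],"roll":0},
    {"jaw":1,"linear":[-0.239,0.822,0.046],"roll":0},
    {"jaw":1,"linear":[-0.239,0.822,0.046],"roll":0},
    {"jaw":1,"linear":[-0.239,0.822,0.046],"roll":0}
  ]
}}

```text
t: 5.52
tool_pos: [0.5477, 0.3583, 0.2248]
orientation: [0.033, 1.572, -0.036]
force: [0.0, -1.0, -2.1]
opening: 0.0369
```

```bash
python3 - <<'E'
from h import *
s=snap('side','s2'); t=snap('top','t2')
q=s['pixels'][110:350,180:400]; cv2.imwrite('pics/s2c.png',cv2.resize(q,None,fx=2.5,fy=2.5,interpolation=cv2.INTER_CUBIC))
p,R=axes(); print(p,read_state()['opening'],read_state()['force'])
# predicted bottle base centre and its edges in side crop coordinates
b=p+[0,0,-.082]
print((proj(s,[b,b+[.0285,0,0],b-[.0285,0,0],[.54757,.36478,.06],p])-[180,110])*2.5)
go([.5473,.3598,.0927],(.0436,.999))
E
```

```text
[0.54783315 0.35831844 0.22518308] 0.037048641543180265 [-0.03670662 -0.55504507 -1.61172499]
[[251.12431463 338.14675786]
 [207.79871319 340.48224127]
 [294.31634566 335.81847462]
 [254.96261254 438.15005485]
 [247.80303189 232.02281127]]
pos [0.5478 0.3583 0.2252] y [ 0.044  0.999 -0.001] linear [ 0.2208  0.0027 -0.0008]
roll -0.001020569329912871
```

View pics/s2c.png

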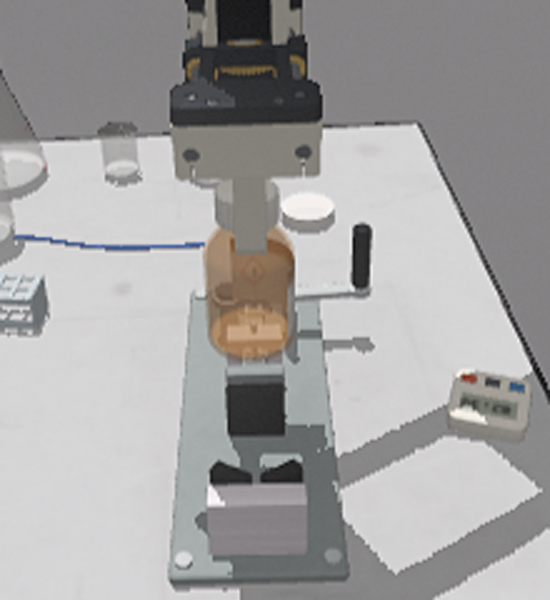

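The bottle hangs upright at x = 204–294, where I predicted 207–294, and it is centred over the V jaw (208–306). I lower it.

{"api": "apply_moves", "payload": {
  "series": [
    {"jaw":1,"linear":[0.05,0,-0.001],"roll":0},
    {"jaw":1,"linear":[0.1,0,-0.001],"roll":0},
    {"jaw":1,"linear":[0.15,0,-0.001],"roll":0},
    {"jaw":1,"linear":[0.19,0,-0.001],"roll":0},
    {"jaw":1,"linear":[0.21,0,-0.001],"roll":0},
    {"jaw":1,"linear":[0.2175,0,-0.001],"roll":0},
    {"jaw":1,"linear":[0.22,0,-0.001],"roll":0},
    {"jaw":1,"linear":[0.22,0,-0.001],"roll":0}
  ]
}}

```text
t: 6.62
tool_pos: [0.5478, 0.3585, 0.0944]
orientation: [0.034, 1.57, -0.035]
force: [0.5, -0.6, -2.4]
opening: 0.0374
```

{"api": "apply_moves", "payload": {
  "series": [
    {"jaw":1,"linear":[0.0015,0,0],"roll":0},
    {"jaw":1,"linear":[0.003,0,0],"roll":0},
    {"jaw":1,"linear":[0.004,0,0],"roll":0}
  ]
}}

```text
t: 7.0
tool_pos: [0.5479, 0.3586, 0.0922]
orientation: [0.035, 1.57, -0.035]
force: [-0.6, -0.3, 0.5]
opening: 0.0372
```

The weight is now on the plate. I open and lift.

{"api": "apply_moves", "payload": {
  "series": [
    {"jaw":0.4,"linear":[0.001,0,0],"roll":0},
    {"jaw":0,"linear":[0.001,0,0],"roll":0},
    {"jaw":-0.2,"linear":[0.001,0,0],"roll":0},
    {"jaw":-0.2,"linear":[0.001,0,0],"roll":0},
    {"jaw":-0.2,"linear":[-0.03,0,0],"roll":0},
    {"jaw":-0.2,"linear":[-0.08,0,0],"roll":0},
    {"jaw":-0.2,"linear":[-0.14,0,0],"roll":0},
    {"jaw":-0.2,"linear":[-0.14,0,0],"roll":0}
  ]
}}

```text
t: 8.0
tool_pos: [0.5503, 0.36, 0.1823]
orientation: [0.038, 1.562, -0.031]
force: [0.5, 1.0, -0.0]
opening: 0.0558
```

```bash
python3 - <<'E'
from h import *
s=snap('side','s3'); t=snap('top','t3')
q=s['pixels'][110:350,180:400]; cv2.imwrite('pics/s3c.png',cv2.resize(q,None,fx=2.5,fy=2.5,interpolation=cv2.INTER_CUBIC))
# handle from side: dark pixels near
g=s['pixels'].max(2); m=(g<45)[185:240,305:345]; ys,xs=np.nonzero(m); 
top=ys.min()+185; bot=ys.max()+185
r=lambda y:xs[(ys+185>=y-2)&(ys+185<=y+2)].mean()+305
print(top,bot,r(top+3),r(bot-3)); print(onz(s,r(top+3),top+1,.116),onz(s,r(bot-3),bot,.056))
E
```

```text
200 224 324.875 323.22222222222223
[0.446112   0.18305693 0.116     ] [0.44708169 0.18054721 0.056     ]
```

View pics/s3c.png

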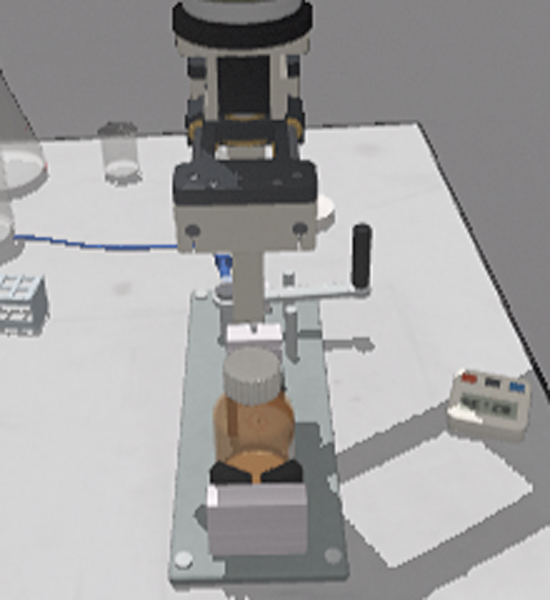

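The bottle stands upright between the jaws, with its cap at (251,375). The handle is still at world (0.447, 0.181). Next I plan the handle approach.

```bash
cat >> h.py <<'E'
yd=np.array([.0436,.999]);xd=np.array([.999,-.0436]);piv=np.array([.5617,.184])
def hp(lev,z=.073,r=.115):
    a=lev-.28; return np.array([*(piv+r*(-xd*np.cos(a)+yd*np.sin(a))),z])
def lev():
    p,_=axes(); d=p[:2]-piv; return np.arctan2(d@yd,-d@xd)+.28, np.linalg.norm(d)
E
python3 - <<'E'
from h import *
go([.4467,.181,.16],yd); go([.4467,.181,.073])
E
```

```text
pos [0.5482 0.3589 0.1774] y [0.044 0.999 0.001] linear [ 0.0284 -0.3037 -0.1561]
roll -0.000963613890628339
pos [0.5482 0.3589 0.1774] y [0.044 0.999 0.001] linear [ 0.1734 -0.3038 -0.1564]
```

{"api": "apply_moves", "payload": {
  "series": [
    {"jaw":-0.6,"linear":[0.0,-0.08,-0.04],"roll":0},
    {"jaw":-1,"linear":[0.0,-0.16,-0.08],"roll":0},
    {"jaw":-1,"linear":[0.01,-0.24,-0.125],"roll":0},
    {"jaw":-1,"linear":[0.028,-0.304,-0.156],"roll":0},
    {"jaw":-1,"linear":[0.028,-0.304,-0.156],"roll":0},
    {"jaw":-1,"linear":[0.08,-0.304,-0.156],"roll":0},
    {"jaw":-1,"linear":[0.14,-0.304,-0.156],"roll":0},
    {"jaw":-1,"linear":[0.173,-0.304,-0.156],"roll":0},
    {"jaw":0,"linear":[0.173,-0.304,-0.156],"roll":0},
    {"jaw":0.5,"linear":[0.173,-0.304,-0.156],"roll":0},
    {"jaw":1,"linear":[0.173,-0.304,-0.156],"roll":0},
    {"jaw":1,"linear":[0.173,-0.304,-0.156],"roll":0},
    {"jaw":1,"linear":[0.173,-0.304,-0.156],"roll":0},
    {"jaw":1,"linear":[0.173,-0.304,-0.156],"roll":0}
  ],
  "force": 20
}}

```text
t: 9.85
tool_pos: [0.4471, 0.1809, 0.0735]
orientation: [0.035, 1.568, -0.034]
force: [0.4, 0.1, 0.0]
opening: 0.0374
```

```bash
python3 - <<'E'
from h import *
s=read_state(); print(s['opening'],np.round(s['force'],2),lev())
for l in (.1,.2,.3,.35,.4,.45,.48,.5,.52,.54): print(l,end=' '); go(hp(l))
E
```

```text
0.03736468915520231 [0.39 0.09 0.01] (np.float64(0.20924709977848827), np.float64(0.11464055711618522))
0.1 pos [0.4471 0.1809 0.0735] y [0.044 0.999 0.001] linear [ 0.0007 -0.0208  0.002 ]
0.2 pos [0.4471 0.1809 0.0735] y [0.044 0.999 0.001] linear [ 0.0008 -0.0018 -0.0005]
0.3 pos [0.4471 0.1809 0.0735] y [0.044 0.999 0.001] linear [ 0.0008  0.0173 -0.001 ]
0.35 pos [0.4471 0.1809 0.0735] y [0.044 0.999 0.001] linear [ 0.0008  0.0269 -0.0006]
0.4 pos [0.4471 0.1809 0.0735] y [0.044 0.999 0.001] linear [0.0008 0.0365 0.0003]
0.45 pos [0.4471 0.1809 0.0735] y [0.044 0.999 0.001] linear [0.0008 0.0459 0.0017]
0.48 pos [0.4471 0.1809 0.0735] y [0.044 0.999 0.001] linear [0.0008 0.0516 0.0027]
0.5 pos [0.4471 0.1809 0.0735] y [0.044 0.999 0.001] linear [0.0008 0.0553 0.0035]
0.52 pos [0.4471 0.1809 0.0735] y [0.044 0.999 0.001] linear [0.0008 0.0591 0.0044]
0.54 pos [0.4471 0.1809 0.0735] y [0.044 0.999 0.001] linear [0.0008 0.0628 0.0053]
```

{"api": "apply_moves", "payload": {
  "series": [
    {"jaw":1,"linear":[0.0008,0,0],"roll":0},
    {"jaw":1,"linear":[0.0008,0,0],"roll":0},
    {"jaw":1,"linear":[0.0008,0,0],"roll":0},
    {"jaw":1,"linear":[0.0008,0,0],"roll":0}
  ]
}}

```text
t: 10.35
tool_pos: [0.447, 0.1808, 0.0729]
orientation: [0.035, 1.568, -0.034]
force: [-0.4, -0.4, 0.1]
opening: 0.0158
```

```bash
python3 - <<'E'
from h import *
s=read_state(); print(s['opening'],np.round(s['force'],2),lev())
for l in (.1,.2,.3,.4,.45,.48,.5,.52,.54): print(l,end=' '); go(hp(l))
E
```

```text
0.01581029256249196 [-0.43 -0.37  0.09] (np.float64(0.20844538676061086), np.float64(0.11474383839137756))
0.1 pos [0.447  0.1808 0.0729] y [0.044 0.999 0.001] linear [-0.0002 -0.0206  0.0022]
0.2 pos [0.447  0.1808 0.0729] y [0.044 0.999 0.001] linear [-0.0002 -0.0016 -0.0003]
0.3 pos [0.447  0.1808 0.0729] y [0.044 0.999 0.001] linear [-0.0002  0.0175 -0.0009]
0.4 pos [0.447  0.1808 0.0729] y [0.044 0.999 0.001] linear [-0.0001  0.0366  0.0005]
0.45 pos [0.447  0.1808 0.0729] y [0.044 0.999 0.001] linear [-0.0001  0.0461  0.0018]
0.48 pos [0.447  0.1808 0.0729] y [0.044 0.999 0.001] linear [-0.0001  0.0518  0.0029]
0.5 pos [0.447  0.1808 0.0729] y [0.044 0.999 0.001] linear [-0.0001  0.0555  0.0037]
0.52 pos [0.447  0.1808 0.0729] y [0.044 0.999 0.001] linear [-0.0001  0.0592  0.0046]
0.54 pos [0.447  0.1808 0.0729] y [0.044 0.999 0.001] linear [-0.0001  0.0629  0.0055]
```

I have the handle gripped at lever ≈ 0.21. I ease back towards the rest stop first, to calibrate the angle.

{"api": "apply_moves", "payload": {
  "series": [
    {"jaw":1,"linear":[0,-0.01,0.001],"roll":0},
    {"jaw":1,"linear":[0,-0.0206,0.0022],"roll":0},
    {"jaw":1,"linear":[0,-0.0245,0.003],"roll":0},
    {"jaw":1,"linear":[0,-0.028,0.0038],"roll":0},
    {"jaw":1,"linear":[0,-0.031,0.0045],"roll":0},
    {"jaw":1,"linear":[0,-0.031,0.0045],"roll":0}
  ]
}}

```text
t: 11.1
tool_pos: [0.4487, 0.1617, 0.0729]
orientation: [0.035, 1.568, -0.035]
force: [-5.5, 0.9, 3.6]
opening: 0.0153
```

```bash
python3 - <<'E'
from h import *
s=read_state(); print(s['opening'],np.round(s['force'],2),lev())
for l in (.0,.01,.02,.03): print(l,end=' '); go(hp(l))
E
```

```text
0.015255418544394836 [-5.46  0.9   3.63] (np.float64(0.04181205890575915), np.float64(0.11518407460060683))
0.0 pos [0.4487 0.1617 0.0729] y [0.044 0.999 0.   ] linear [-0.0002 -0.0077  0.0024]
0.01 pos [0.4487 0.1617 0.0729] y [0.044 0.999 0.   ] linear [-0.0002 -0.0058  0.0018]
0.02 pos [0.4487 0.1617 0.0729] y [0.044 0.999 0.   ] linear [-0.0002 -0.004   0.0013]
0.03 pos [0.4487 0.1617 0.0729] y [0.044 0.999 0.   ] linear [-0.0002 -0.0021  0.0009]
```

{"api": "apply_moves", "payload": {
  "series": [
    {"jaw":1,"linear":[0,-0.0021,0.0],"roll":0},
    {"jaw":1,"linear":[0,-0.004,0.0004],"roll":0},
    {"jaw":1,"linear":[0,-0.0058,0.0008],"roll":0},
    {"jaw":1,"linear":[0,-0.0058,0.0008],"roll":0}
  ]
}}

```text
t: 11.6
tool_pos: [0.4492, 0.1581, 0.0729]
orientation: [0.035, 1.568, -0.035]
force: [-1.1, 1.9, 0.3]
opening: 0.0155
```

```bash
python3 - <<'E'
from h import *
s=read_state(); print(s['opening'],np.round(s['force'],2),lev())
for l in (-.02,-.01,.0,.01,.5): print(l,end=' '); go(hp(l))
E
```

```text
0.015509996009197889 [-1.07  1.9   0.31] (np.float64(0.010446363524726388), np.float64(0.11540157668896012))
-0.02 pos [0.4492 0.1581 0.0729] y [0.045 0.999 0.   ] linear [-0.0002 -0.0054  0.0023]
-0.01 pos [0.4492 0.1581 0.0729] y [0.045 0.999 0.   ] linear [-0.0002 -0.0036  0.0017]
0.0 pos [0.4492 0.1581 0.0729] y [0.045 0.999 0.   ] linear [-0.0002 -0.0017  0.0012]
0.01 pos [0.4492 0.1581 0.0729] y [0.045 0.999 0.   ] linear [-0.0002  0.0001  0.0007]
0.5 pos [0.4492 0.1581 0.0729] y [0.045 0.999 0.   ] linear [-0.0001  0.093  -0.0017]
```

{"api": "apply_moves", "payload": {
  "series": [
    {"jaw":1,"linear":[0,-0.0017,0.0006],"roll":0},
    {"jaw":1,"linear":[0,-0.003,0.001],"roll":0},
    {"jaw":1,"linear":[0,-0.003,0.001],"roll":0}
  ]
}}

```text
t: 11.98
tool_pos: [0.4494, 0.157, 0.0729]
orientation: [0.036, 1.569, -0.034]
force: [-4.0, 6.1, 1.8]
opening: 0.0158
```

```bash
python3 - <<'E'
from h import *
s=read_state(); print(s['opening'],np.round(s['force'],2),lev())
for l in (-.01,.1,.2,.3,.4,.44,.48,.5,.52,.54): print(l,end=' '); go(hp(l))
E
```

```text
0.015762671622087783 [-3.98  6.05  1.82] (np.float64(0.00010685381415365125), np.float64(0.11550433923879146))
-0.01 pos [0.4494 0.157  0.0729] y [0.044 0.999 0.002] linear [-0.0002 -0.0016  0.0014]
0.1 pos [0.4494 0.157  0.0729] y [0.044 0.999 0.002] linear [-0.0002  0.0189 -0.0036]
0.2 pos [0.4494 0.157  0.0729] y [0.044 0.999 0.002] linear [-0.0001  0.0379 -0.0061]
0.3 pos [0.4494 0.157  0.0729] y [0.044 0.999 0.002] linear [-0.0001  0.057  -0.0066]
0.4 pos [0.4494 0.157  0.0729] y [0.044 0.999 0.002] linear [-0.0001  0.0761 -0.0053]
0.44 pos [0.4494 0.157  0.0729] y [0.044 0.999 0.002] linear [-0.0001  0.0837 -0.0043]
0.48 pos [0.4494 0.157  0.0729] y [0.044 0.999 0.002] linear [-0.      0.0913 -0.0029]
0.5 pos [0.4494 0.157  0.0729] y [0.044 0.999 0.002] linear [-0.      0.095  -0.0021]
0.52 pos [0.4494 0.157  0.0729] y [0.044 0.999 0.002] linear [-0.      0.0987 -0.0012]
0.54 pos [0.4494 0.157  0.0729] y [0.044 0.999 0.002] linear [-0.      0.1025 -0.0003]
```

The rest stop shows clearly: 6 N at estimated lever 0.000, so the calibration is good. Now stroke 1, to 0.5 first.

{"api": "apply_moves", "payload": {
  "series": [
    {"jaw":1,"linear":[0,0.01,-0.003],"roll":0},
    {"jaw":1,"linear":[0,0.019,-0.0046],"roll":0},
    {"jaw":1,"linear":[0,0.029,-0.006],"roll":0},
    {"jaw":1,"linear":[0,0.038,-0.007],"roll":0},
    {"jaw":1,"linear":[0,0.048,-0.0075],"roll":0},
    {"jaw":1,"linear":[0,0.057,-0.0076],"roll":0},
    {"jaw":1,"linear":[0,0.067,-0.007],"roll":0},
    {"jaw":1,"linear":[0,0.076,-0.0063],"roll":0},
    {"jaw":1,"linear":[0,0.084,-0.0053],"roll":0},
    {"jaw":1,"linear":[0,0.091,-0.004],"roll":0},
    {"jaw":1,"linear":[0,0.095,-0.003],"roll":0},
    {"jaw":1,"linear":[0,0.095,-0.003],"roll":0}
  ]
}}

```text
t: 13.48
tool_pos: [0.4501, 0.2143, 0.0728]
orientation: [0.036, 1.569, -0.033]
force: [0.7, -1.5, -4.4]
opening: 0.0161
```

```bash
cat > st.py <<'E'
from h import *
import sys
s=read_state(); l,r=lev(); a=l-.28; f=np.array(s['force']); tg=xd*np.sin(a)+yd*np.cos(a)
print('t',s['t'],'open',round(s['opening'],4),'F',f.round(2),'Ftan',round(float(f[:2]@tg),2),'lever',round(l,4),'r',round(r,4))
for L in map(float,sys.argv[1:]): print(L,end=' '); go(hp(L))
E
python3 st.py .52 .535 .55
```

```text
t 13.475 open 0.0161 F [ 0.72 -1.5  -4.43] Ftan -1.26 lever 0.5013 r 0.1156
0.52 pos [0.4501 0.2143 0.0728] y [0.044 0.999 0.002] linear [-0.0004  0.0033  0.0018]
0.535 pos [0.4501 0.2143 0.0728] y [0.044 0.999 0.002] linear [-0.0004  0.0061  0.0025]
0.55 pos [0.4501 0.2143 0.0728] y [0.044 0.999 0.002] linear [-0.0004  0.0088  0.0033]
```

{"api": "apply_moves", "payload": {
  "series": [
    {"jaw":1,"linear":[0,0.0035,0.001],"roll":0},
    {"jaw":1,"linear":[0,0.0061,0.0017],"roll":0},
    {"jaw":1,"linear":[0,0.0075,0.002],"roll":0},
    {"jaw":1,"linear":[0,0.0075,0.002],"roll":0}
  ]
}}

```text
t: 13.98
tool_pos: [0.4515, 0.2187, 0.0727]
orientation: [0.036, 1.569, -0.033]
force: [0.0, -3.7, -3.2]
opening: 0.0156
```

```bash
python3 st.py .55 .56 .5 .4 .3 .2 .1 .02 0
```

```text
t 13.975 open 0.0156 F [ 0.02 -3.68 -3.2 ] Ftan -3.5 lever 0.5418 r 0.1155
0.55 pos [0.4515 0.2187 0.0727] y [0.044 0.999 0.002] linear [-0.0005  0.0013  0.0012]
0.56 pos [0.4515 0.2187 0.0727] y [0.044 0.999 0.002] linear [-0.0005  0.0031  0.0018]
0.5 pos [0.4515 0.2187 0.0727] y [0.044 0.999 0.002] linear [-0.0005 -0.008  -0.0011]
0.4 pos [0.4515 0.2187 0.0727] y [0.044 0.999 0.002] linear [-0.0005 -0.0269 -0.0043]
0.3 pos [0.4515 0.2187 0.0727] y [0.044 0.999 0.002] linear [-0.0006 -0.046  -0.0056]
0.2 pos [0.4515 0.2187 0.0727] y [0.044 0.999 0.002] linear [-0.0006 -0.0651 -0.005 ]
0.1 pos [0.4515 0.2187 0.0727] y [0.044 0.999 0.002] linear [-0.0006 -0.0841 -0.0025]
0.02 pos [0.4515 0.2187 0.0727] y [0.044 0.999 0.002] linear [-0.0007 -0.0991  0.0008]
0.0 pos [0.4515 0.2187 0.0727] y [0.044 0.999 0.002] linear [-0.0007 -0.1028  0.0018]
```

{"api": "apply_moves", "payload": {
  "series": [
    {"jaw":1,"linear":[0,0.0018,0.0006],"roll":0},
    {"jaw":1,"linear":[0,0.0025,0.001],"roll":0},
    {"jaw":1,"linear":[0,-0.008,-0.0015],"roll":0},
    {"jaw":1,"linear":[0,-0.018,-0.0035],"roll":0},
    {"jaw":1,"linear":[0,-0.027,-0.005],"roll":0},
    {"jaw":1,"linear":[0,-0.037,-0.006],"roll":0},
    {"jaw":1,"linear":[0,-0.046,-0.0065],"roll":0},
    {"jaw":1,"linear":[0,-0.056,-0.0065],"roll":0},
    {"jaw":1,"linear":[0,-0.065,-0.006],"roll":0},
    {"jaw":1,"linear":[0,-0.075,-0.005],"roll":0},
    {"jaw":1,"linear":[0,-0.084,-0.0035],"roll":0},
    {"jaw":1,"linear":[0,-0.093,-0.0015],"roll":0},
    {"jaw":1,"linear":[0,-0.099,0.0],"roll":0},
    {"jaw":1,"linear":[0,-0.1,0.0002],"roll":0}
  ]
}}

```text
t: 15.72
tool_pos: [0.4486, 0.1585, 0.0729]
orientation: [0.037, 1.569, -0.033]
force: [-5.0, 2.2, 1.1]
opening: 0.0157
```

```bash
python3 st.py .1 .2 .3 .4 .44 .47 .5 .52 .54 .55
```

```text
t 15.725 open 0.0157 F [-5.02  2.17  1.07] Ftan 3.22 lever 0.0149 r 0.1159
0.1 pos [0.4486 0.1585 0.0729] y [0.045 0.999 0.002] linear [-0.0001  0.0163 -0.0021]
0.2 pos [0.4486 0.1585 0.0729] y [0.045 0.999 0.002] linear [-0.0001  0.0353 -0.0046]
0.3 pos [0.4486 0.1585 0.0729] y [0.045 0.999 0.002] linear [-0.      0.0545 -0.0052]
0.4 pos [0.4486 0.1585 0.0729] y [0.045 0.999 0.002] linear [-0.      0.0736 -0.0039]
0.44 pos [0.4486 0.1585 0.0729] y [0.045 0.999 0.002] linear [ 0.      0.0812 -0.0028]
0.47 pos [0.4486 0.1585 0.0729] y [0.045 0.999 0.002] linear [ 0.      0.0868 -0.0018]
0.5 pos [0.4486 0.1585 0.0729] y [0.045 0.999 0.002] linear [ 0.      0.0924 -0.0007]
0.52 pos [0.4486 0.1585 0.0729] y [0.045 0.999 0.002] linear [0.     0.0962 0.0002]
0.54 pos [0.4486 0.1585 0.0729] y [0.045 0.999 0.002] linear [0.0001 0.0999 0.0012]
0.55 pos [0.4486 0.1585 0.0729] y [0.045 0.999 0.002] linear [1.000e-04 1.017e-01 1.700e-03]
```

{"api": "apply_moves", "payload": {
  "series": [
    {"jaw":1,"linear":[0,0.008,-0.002],"roll":0},
    {"jaw":1,"linear":[0,0.0163,-0.003],"roll":0},
    {"jaw":1,"linear":[0,0.026,-0.0045],"roll":0},
    {"jaw":1,"linear":[0,0.035,-0.0056],"roll":0},
    {"jaw":1,"linear":[0,0.045,-0.0062],"roll":0},
    {"jaw":1,"linear":[0,0.0545,-0.0062],"roll":0},
    {"jaw":1,"linear":[0,0.064,-0.0058],"roll":0},
    {"jaw":1,"linear":[0,0.0736,-0.0049],"roll":0},
    {"jaw":1,"linear":[0,0.081,-0.0038],"roll":0},
    {"jaw":1,"linear":[0,0.087,-0.0028],"roll":0},
    {"jaw":1,"linear":[0,0.0924,-0.0017],"roll":0},
    {"jaw":1,"linear":[0,0.0924,-0.0017],"roll":0}
  ]
}}

```text
t: 17.23
tool_pos: [0.45, 0.2144, 0.073]
orientation: [0.037, 1.569, -0.033]
force: [0.5, -1.1, -5.7]
opening: 0.0154
```

```bash
python3 st.py .52 .54 .55 .56
```

```text
t 17.225 open 0.0154 F [ 0.51 -1.1  -5.7 ] Ftan -0.93 lever 0.5018 r 0.1157
0.52 pos [0.45   0.2144 0.073 ] y [0.044 0.999 0.002] linear [-0.0001  0.0031  0.002 ]
0.54 pos [0.45   0.2144 0.073 ] y [0.044 0.999 0.002] linear [-0.      0.0068  0.0029]
0.55 pos [0.45   0.2144 0.073 ] y [0.044 0.999 0.002] linear [-0.      0.0087  0.0034]
0.56 pos [0.45   0.2144 0.073 ] y [0.044 0.999 0.002] linear [-0.      0.0105  0.004 ]
```

Stroke 2 is a free stroke (about 1 N at 0.5). I finish it at about 0.55 and take a reading.

{"api": "apply_moves", "payload": {
  "series": [
    {"jaw":1,"linear":[0,0.0035,0.001],"roll":0},
    {"jaw":1,"linear":[0,0.0068,0.0018],"roll":0},
    {"jaw":1,"linear":[0,0.0088,0.0024],"roll":0},
    {"jaw":1,"linear":[0,0.0088,0.0024],"roll":0}
  ]
}}

```text
t: 17.73
tool_pos: [0.4517, 0.2197, 0.073]
orientation: [0.037, 1.569, -0.033]
force: [1.2, -3.0, -4.4]
opening: 0.0156
```

```bash
python3 st.py .5 .4 .3 .2 .1 .02 0
python3 - <<'E'
from h import *
s=snap('side','s4')
q=s['pixels'][200:350,220:350]; cv2.imwrite('pics/s4c.png',cv2.resize(q,None,fx=4,fy=4,interpolation=cv2.INTER_CUBIC))
E
```

```text
t 17.725 open 0.0156 F [ 1.17 -3.01 -4.37] Ftan -2.5 lever 0.5501 r 0.1156
0.5 pos [0.4517 0.2197 0.073 ] y [0.044 0.999 0.003] linear [-0.0001 -0.0096 -0.0013]
0.4 pos [0.4517 0.2197 0.073 ] y [0.044 0.999 0.003] linear [-0.0002 -0.0285 -0.0046]
0.3 pos [0.4517 0.2197 0.073 ] y [0.044 0.999 0.003] linear [-0.0002 -0.0476 -0.0059]
0.2 pos [0.4517 0.2197 0.073 ] y [0.044 0.999 0.003] linear [-0.0003 -0.0667 -0.0053]
0.1 pos [0.4517 0.2197 0.073 ] y [0.044 0.999 0.003] linear [-0.0003 -0.0857 -0.0028]
0.02 pos [0.4517 0.2197 0.073 ] y [0.044 0.999 0.003] linear [-0.0003 -0.1007  0.0006]
0.0 pos [0.4517 0.2197 0.073 ] y [0.044 0.999 0.003] linear [-0.0003 -0.1044  0.0016]
```

View pics/s4c.png

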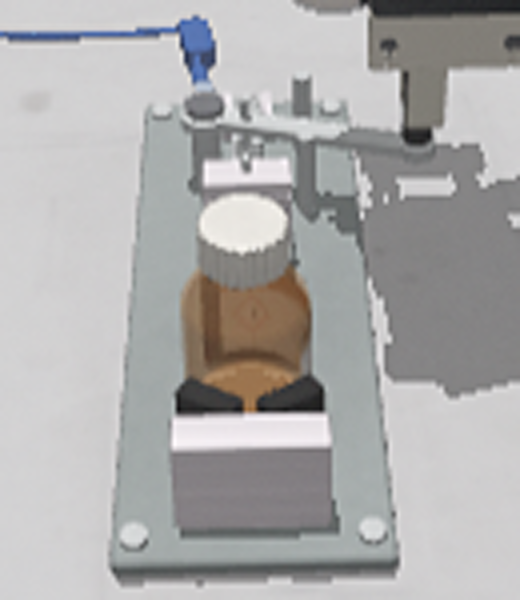

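The bottle stays upright and unmoved, with its cap still at about px (281,256). The lever arm is near the far post. I return for stroke 3.

{"api": "apply_moves", "payload": {
  "series": [
    {"jaw":1,"linear":[0,-0.0096,-0.0017],"roll":0},
    {"jaw":1,"linear":[0,-0.019,-0.0038],"roll":0},
    {"jaw":1,"linear":[0,-0.0285,-0.0052],"roll":0},
    {"jaw":1,"linear":[0,-0.038,-0.0062],"roll":0},
    {"jaw":1,"linear":[0,-0.0476,-0.0067],"roll":0},
    {"jaw":1,"linear":[0,-0.057,-0.0067],"roll":0},
    {"jaw":1,"linear":[0,-0.0667,-0.0062],"roll":0},
    {"jaw":1,"linear":[0,-0.076,-0.0052],"roll":0},
    {"jaw":1,"linear":[0,-0.0857,-0.0038],"roll":0},
    {"jaw":1,"linear":[0,-0.094,-0.0018],"roll":0},
    {"jaw":1,"linear":[0,-0.1007,-0.0003],"roll":0},
    {"jaw":1,"linear":[0,-0.1017,0.0],"roll":0}
  ]
}}

```text
t: 19.27
tool_pos: [0.4484, 0.1585, 0.0731]
orientation: [0.037, 1.57, -0.033]
force: [-5.0, 1.9, 1.7]
opening: 0.0155
```

```bash
python3 st.py .1 .2 .3 .4 .44 .47 .5
```

```text
t 19.275 open 0.0155 F [-4.96  1.85  1.67] Ftan 2.9 lever 0.0149 r 0.1161
0.1 pos [0.4484 0.1585 0.0731] y [0.044 0.999 0.003] linear [ 0.0002  0.0164 -0.0018]
0.2 pos [0.4484 0.1585 0.0731] y [0.044 0.999 0.003] linear [ 0.0003  0.0354 -0.0043]
0.3 pos [0.4484 0.1585 0.0731] y [0.044 0.999 0.003] linear [ 0.0003  0.0545 -0.0049]
0.4 pos [0.4484 0.1585 0.0731] y [0.044 0.999 0.003] linear [ 0.0004  0.0737 -0.0035]
0.44 pos [0.4484 0.1585 0.0731] y [0.044 0.999 0.003] linear [ 0.0004  0.0813 -0.0025]
0.47 pos [0.4484 0.1585 0.0731] y [0.044 0.999 0.003] linear [ 0.0004  0.0869 -0.0015]
0.5 pos [0.4484 0.1585 0.0731] y [0.044 0.999 0.003] linear [ 0.0004  0.0925 -0.0003]
```

{"api": "apply_moves", "payload": {
  "series": [
    {"jaw":1,"linear":[0,0.008,-0.0017],"roll":0},
    {"jaw":1,"linear":[0,0.0164,-0.003],"roll":0},
    {"jaw":1,"linear":[0,0.026,-0.0044],"roll":0},
    {"jaw":1,"linear":[0,0.035,-0.0054],"roll":0},
    {"jaw":1,"linear":[0,0.045,-0.006],"roll":0},
    {"jaw":1,"linear":[0,0.0545,-0.006],"roll":0},
    {"jaw":1,"linear":[0,0.064,-0.0055],"roll":0},
    {"jaw":1,"linear":[0,0.0737,-0.0046],"roll":0},
    {"jaw":1,"linear":[0,0.0813,-0.0035],"roll":0},
    {"jaw":1,"linear":[0,0.0869,-0.0025],"roll":0},
    {"jaw":1,"linear":[0,0.0925,-0.0013],"roll":0},
    {"jaw":1,"linear":[0,0.0925,-0.0013],"roll":0}
  ]
}}

```text
t: 20.78
tool_pos: [0.4501, 0.2144, 0.0732]
orientation: [0.037, 1.57, -0.032]
force: [1.7, -1.8, -5.6]
opening: 0.0155
```

```bash
python3 st.py .5 .52 .54 .55 .56
```

```text
t 20.775 open 0.0155 F [ 1.72 -1.82 -5.64] Ftan -1.3 lever 0.5024 r 0.1157
0.5 pos [0.4501 0.2144 0.0732] y [0.044 0.999 0.003] linear [ 0.0004 -0.0007  0.001 ]
0.52 pos [0.4501 0.2144 0.0732] y [0.044 0.999 0.003] linear [0.0004 0.003  0.0018]
0.54 pos [0.4501 0.2144 0.0732] y [0.044 0.999 0.003] linear [0.0004 0.0068 0.0028]
0.55 pos [0.4501 0.2144 0.0732] y [0.044 0.999 0.003] linear [0.0004 0.0086 0.0033]
0.56 pos [0.4501 0.2144 0.0732] y [0.044 0.999 0.003] linear [0.0004 0.0105 0.0038]
```

{"api": "apply_moves", "payload": {
  "series": [
    {"jaw":1,"linear":[0.0003,0.0035,0.001],"roll":0},
    {"jaw":1,"linear":[0.0003,0.0068,0.0018],"roll":0},
    {"jaw":1,"linear":[0.0003,0.0088,0.0024],"roll":0},
    {"jaw":1,"linear":[0.0003,0.0088,0.0024],"roll":0}
  ]
}}

```text
t: 21.28
tool_pos: [0.4519, 0.2197, 0.0732]
orientation: [0.037, 1.57, -0.032]
force: [0.9, -4.4, -3.5]
opening: 0.0155
```

```bash
python3 st.py .5 .4 .3 .2 .1 .02 0
python3 - <<'E'
from h import *
t=snap('top','t5'); s=snap('side','s5')
A=[load('t0')['pixels'],load('t3')['pixels'],t['pixels']]
cv2.imwrite('pics/t5c.png',np.vstack([cv2.resize(x[175:240,145:295],None,fx=3,fy=3,interpolation=cv2.INTER_CUBIC) for x in A]))
E
```

```text
t 21.275 open 0.0155 F [ 0.89 -4.43 -3.47] Ftan -3.94 lever 0.5511 r 0.1154
0.5 pos [0.4519 0.2197 0.0732] y [0.044 0.999 0.004] linear [ 0.0003 -0.0097 -0.0017]
0.4 pos [0.4519 0.2197 0.0732] y [0.044 0.999 0.004] linear [ 0.0002 -0.0286 -0.0049]
0.3 pos [0.4519 0.2197 0.0732] y [0.044 0.999 0.004] linear [ 0.0001 -0.0477 -0.0062]
0.2 pos [0.4519 0.2197 0.0732] y [0.044 0.999 0.004] linear [ 0.0001 -0.0668 -0.0057]
0.1 pos [0.4519 0.2197 0.0732] y [0.044 0.999 0.004] linear [ 0.     -0.0858 -0.0032]
0.02 pos [0.4519 0.2197 0.0732] y [0.044 0.999 0.004] linear [-0.     -0.1008  0.0002]
0.0 pos [0.4519 0.2197 0.0732] y [0.044 0.999 0.004] linear [-1.000e-04 -1.045e-01  1.200e-03]
```

View pics/t5c.png

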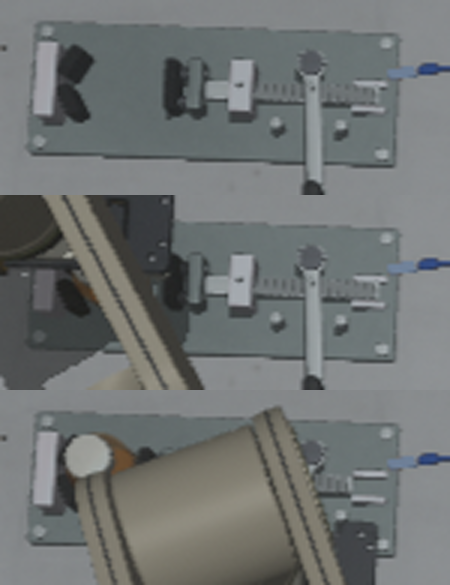

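The rack end moved from px 378 to 353 in the crop (about 22 mm), so three teeth have been taken. All three strokes were free, and the pad is now just behind the bottle. I return for stroke 4.

{"api": "apply_moves", "payload": {
  "series": [
    {"jaw":1,"linear":[0,-0.0096,-0.002],"roll":0},
    {"jaw":1,"linear":[0,-0.019,-0.004],"roll":0},
    {"jaw":1,"linear":[0,-0.0285,-0.0054],"roll":0},
    {"jaw":1,"linear":[0,-0.038,-0.0064],"roll":0},
    {"jaw":1,"linear":[0,-0.0476,-0.0069],"roll":0},
    {"jaw":1,"linear":[0,-0.057,-0.0069],"roll":0},
    {"jaw":1,"linear":[0,-0.0667,-0.0064],"roll":0},
    {"jaw":1,"linear":[0,-0.076,-0.0054],"roll":0},
    {"jaw":1,"linear":[0,-0.0857,-0.0039],"roll":0},
    {"jaw":1,"linear":[0,-0.094,-0.0018],"roll":0},
    {"jaw":1,"linear":[0,-0.1007,-0.0003],"roll":0},
    {"jaw":1,"linear":[0,-0.1017,0.0],"roll":0}
  ]
}}

```text
t: 22.88
tool_pos: [0.4484, 0.1585, 0.0733]
orientation: [0.038, 1.572, -0.032]
force: [-6.4, 1.2, 2.7]
opening: 0.0156
```

```bash
python3 st.py .1 .2 .3 .4 .44 .47 .5
```

```text
t 22.875 open 0.0156 F [-6.36  1.23  2.73] Ftan 2.6 lever 0.0148 r 0.1162
0.1 pos [0.4484 0.1585 0.0733] y [0.044 0.999 0.004] linear [ 0.0005  0.0164 -0.0017]
0.2 pos [0.4484 0.1585 0.0733] y [0.044 0.999 0.004] linear [ 0.0006  0.0354 -0.0042]
0.3 pos [0.4484 0.1585 0.0733] y [0.044 0.999 0.004] linear [ 0.0007  0.0546 -0.0048]
0.4 pos [0.4484 0.1585 0.0733] y [0.044 0.999 0.004] linear [ 0.0007  0.0737 -0.0035]
0.44 pos [0.4484 0.1585 0.0733] y [0.044 0.999 0.004] linear [ 0.0008  0.0813 -0.0024]
0.47 pos [0.4484 0.1585 0.0733] y [0.044 0.999 0.004] linear [ 0.0008  0.0869 -0.0014]
0.5 pos [0.4484 0.1585 0.0733] y [0.044 0.999 0.004] linear [ 0.0008  0.0926 -0.0003]
```

{"api": "apply_moves", "payload": {
  "series": [
    {"jaw":1,"linear":[0.0001,0.008,-0.0017],"roll":0},
    {"jaw":1,"linear":[0.0002,0.0164,-0.003],"roll":0},
    {"jaw":1,"linear":[0.0003,0.026,-0.0044],"roll":0},
    {"jaw":1,"linear":[0.0004,0.035,-0.0054],"roll":0},
    {"jaw":1,"linear":[0.0005,0.045,-0.006],"roll":0},
    {"jaw":1,"linear":[0.0006,0.0545,-0.006],"roll":0},
    {"jaw":1,"linear":[0.0006,0.064,-0.0055],"roll":0},
    {"jaw":1,"linear":[0.0006,0.0737,-0.0046],"roll":0},
    {"jaw":1,"linear":[0.0006,0.0813,-0.0035],"roll":0},
    {"jaw":1,"linear":[0.0006,0.0813,-0.0035],"roll":0}
  ]
}}

```text
t: 24.12
tool_pos: [0.4481, 0.2063, 0.0731]
orientation: [0.036, 1.573, -0.034]
force: [-3.4, -9.9, 1.9]
opening: 0.0156
```

```bash
python3 st.py .47 .5 .52 .54 .55 .56
```

```text
t 24.125 open 0.0156 F [-3.42 -9.94  1.89] Ftan -10.42 lever 0.4304 r 0.1157
0.47 pos [0.4481 0.2063 0.0731] y [0.044 0.999 0.001] linear [0.0001 0.0073 0.0025]
0.5 pos [0.4481 0.2063 0.0731] y [0.044 0.999 0.001] linear [0.0001 0.0129 0.0037]
0.52 pos [0.4481 0.2063 0.0731] y [0.044 0.999 0.001] linear [0.0001 0.0167 0.0045]
0.54 pos [0.4481 0.2063 0.0731] y [0.044 0.999 0.001] linear [0.0001 0.0204 0.0055]
0.55 pos [0.4481 0.2063 0.0731] y [0.044 0.999 0.001] linear [0.0001 0.0222 0.006 ]
0.56 pos [0.4481 0.2063 0.0731] y [0.044 0.999 0.001] linear [0.0001 0.0241 0.0065]
```

The stroke is loading as expected for the gripping one. I go on in small steps.

{"api": "apply_moves", "payload": {
  "series": [
    {"jaw":1,"linear":[0,0.005,0.001],"roll":0},
    {"jaw":1,"linear":[0,0.0085,0.002],"roll":0},
    {"jaw":1,"linear":[0,0.0085,0.002],"roll":0}
  ],
  "force": 30
}}

```text
t: 24.5
tool_pos: [0.4489, 0.2098, 0.073]
orientation: [0.033, 1.574, -0.037]
force: [-5.8, -12.9, 5.8]
opening: 0.0153
```

```bash
python3 st.py .5 .52 .54 .55 .56
```

```text
t 24.5 open 0.0153 F [ -5.84 -12.9    5.85] Ftan -13.88 lever 0.4616 r 0.1157
0.5 pos [0.4489 0.2098 0.073 ] y [ 0.044  0.999 -0.002] linear [0.     0.007  0.0026]
0.52 pos [0.4489 0.2098 0.073 ] y [ 0.044  0.999 -0.002] linear [0.     0.0107 0.0035]
0.54 pos [0.4489 0.2098 0.073 ] y [ 0.044  0.999 -0.002] linear [0.     0.0145 0.0044]
0.55 pos [0.4489 0.2098 0.073 ] y [ 0.044  0.999 -0.002] linear [0.     0.0163 0.0049]
0.56 pos [0.4489 0.2098 0.073 ] y [ 0.044  0.999 -0.002] linear [0.     0.0181 0.0054]
```

Rising to 14 N at 0.46 is stiffer than stated, so I look before going on.

```bash
python3 - <<'E'
from h import *
s=snap('side','s6'); t=snap('top','t6')
f=lambda x:cv2.resize(x['pixels'][195:345,225:335],None,fx=3.5,fy=3.5,interpolation=cv2.INTER_CUBIC)
cv2.imwrite('pics/s6c.png',np.hstack([f(load('s5')),f(s)]))
for n in('s3','s4','s5','s6'):
    p=load(n)['pixels'].astype(int); m=((p.min(2)>150)&(np.ptp(p,axis=2)<25))[245:270,262:300]
    ys,xs=np.nonzero(m); print(n,m.sum(),(xs.mean()+262).round(2),(ys.mean()+245).round(2))
    hsv=cv2.cvtColor(p.astype(np.uint8),cv2.COLOR_BGR2HSV); b=cv2.inRange(hsv,(3,90,40),(20,255,255))[255:310,255:310]; ys,xs=np.nonzero(b); print('  body',xs.min()+255,xs.max()+255,ys.min()+255,ys.max()+255)
E
python3 st.py
```

```text
s3 538 278.44 256.19
  body 267 297 266 302
s4 578 278.37 256.01
  body 267 297 267 302
s5 598 278.43 256.99
  body 267 297 269 302
s6 599 278.42 257.1
  body 267 297 270 302
t 24.6 open 0.0155 F [ -6.08 -13.58   5.26] Ftan -14.6 lever 0.4614 r 0.1157
```

View pics/s6c.png

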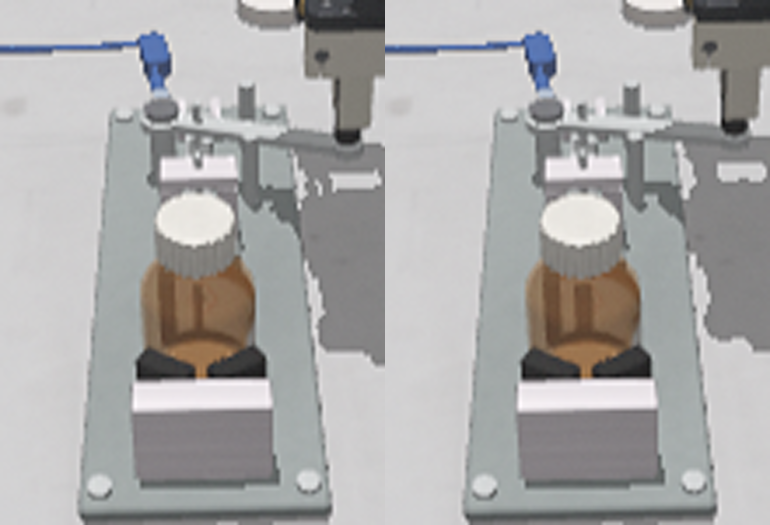

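```bash
python3 st.py; python3 - <<'E'
from h import *
s=read_state(); print('torque',np.round(s['wrist_torque'],3))
c=load('s3'); print('px shift per 1mm of y at cap top', (proj(c,[[.5478,.3596,.124]])-proj(c,[[.5478,.3586,.124]])))
g=lambda n:cv2.cvtColor(load(n)['pixels'],cv2.COLOR_BGR2GRAY).astype(np.float32)
def sub(a,b,y0,y1,x0,x1,m=5):
    T=cv2.resize(g(a)[y0:y1,x0:x1],None,fx=8,fy=8,interpolation=cv2.INTER_CUBIC); I=cv2.resize(g(b)[y0-m:y1+m,x0-m:x1+m],None,fx=8,fy=8,interpolation=cv2.INTER_CUBIC)
    r=cv2.matchTemplate(I,T,cv2.TM_CCOEFF_NORMED); _,v,_,l=cv2.minMaxLoc(r); return np.array(l)/8-m,round(v,3)
for n in('s4','s5','s6'): print(n,sub('s3',n,246,275,266,296))
print('seat-cap',)
t=load('t0'); 
print('top mm/px', 1e3*np.abs(onz(t,260,205,.04)-onz(t,259,205,.04)))
# rack right end profile along the rack row in top views
for n in('t0','t3','t5','t6'):
    im=g(n); print(n,im[203:210,255:280].mean(0).astype(int))
E
```

```text
t 24.6 open 0.0155 F [ -6.08 -13.58   5.26] Ftan -14.6 lever 0.4614 r 0.1157
torque [-2.01   0.741 -0.238]
px shift per 1mm of y at cap top [[0.03350737 0.38258061]]
s4 (array([ 0.   , -0.125]), 0.761)
s5 (array([0.125, 1.75 ]), 0.706)
s6 (array([0.125, 1.875]), 0.709)
seat-cap
top mm/px [0.02933345 2.62194011 0.        ]
t0 [104 109 102 104 106 102 106 109 108 113 115 111 117 116 113 136 127 115
 115 114 113 111 106 128 137]
t3 [107 112 105 107 109 104 110 113 111 117 118 113 120 120 116 139 131 118
 118 118 117 114 109 132 141]
t5 [105 108 101 104 107 104 132 120 108 111 112 115 115 115 116 116 115 116
 116 115 114 111 107 129 138]
t6 [108 108 107 107 126 112 109 109 109 111 112 114 116 115 116 116 115 115
 116 115 113 111 107 128 138]
```

The bottle has been seated (moved about 4.8 mm) and the jaw is about 5.5 mm into this tooth. To separate spring load from friction, or detect an early click, I back off 2 mm and read the force.

{"api": "apply_moves", "payload": {
  "series": [
    {"jaw":1,"linear":[0,-0.0015,-0.0005],"roll":0},
    {"jaw":1,"linear":[0,-0.0025,-0.0008],"roll":0},
    {"jaw":1,"linear":[0,-0.0025,-0.0008],"roll":0}
  ]
}}

```text
t: 24.98
tool_pos: [0.4484, 0.2075, 0.0731]
orientation: [0.032, 1.575, -0.038]
force: [-1.3, -9.1, 0.3]
opening: 0.0156
```

```bash
python3 st.py .46 .48
```

```text
t 24.975 open 0.0156 F [-1.28 -9.1   0.31] Ftan -9.17 lever 0.4412 r 0.1157
0.46 pos [0.4484 0.2075 0.0731] y [ 0.045  0.999 -0.004] linear [0.0001 0.0034 0.0018]
0.48 pos [0.4484 0.2075 0.0731] y [ 0.045  0.999 -0.004] linear [0.0001 0.0071 0.0025]
```

{"api": "apply_moves", "payload": {
  "series": [
    {"jaw":1,"linear":[0,-0.004,-0.0008],"roll":0},
    {"jaw":1,"linear":[0,-0.0078,-0.0016],"roll":0},
    {"jaw":1,"linear":[0,-0.0078,-0.0016],"roll":0}
  ],
  "force": 15
}}

```text
t: 25.35
tool_pos: [0.4478, 0.2024, 0.0731]
orientation: [0.032, 1.573, -0.039]
force: [1.7, -8.2, -2.4]
opening: 0.0156
```

```bash
python3 st.py .35 .3
```

```text
t 25.35 open 0.0156 F [ 1.67 -8.23 -2.41] Ftan -7.86 lever 0.3962 r 0.1154
0.35 pos [0.4478 0.2024 0.0731] y [ 0.045  0.999 -0.005] linear [ 0.0003 -0.0089 -0.0001]
0.3 pos [0.4478 0.2024 0.0731] y [ 0.045  0.999 -0.005] linear [ 0.0003 -0.0185 -0.0006]
```

{"api": "apply_moves", "payload": {
  "series": [
    {"jaw":1,"linear":[0,-0.005,-0.0002],"roll":0},
    {"jaw":1,"linear":[0,-0.0089,-0.0003],"roll":0},
    {"jaw":1,"linear":[0,-0.0089,-0.0003],"roll":0}
  ]
}}

```text
t: 25.72
tool_pos: [0.4475, 0.1969, 0.0732]
orientation: [0.032, 1.573, -0.039]
force: [0.6, -5.9, -2.2]
opening: 0.0156
```

```bash
python3 st.py .3 .25
```

```text
t 25.725 open 0.0156 F [ 0.57 -5.9  -2.25] Ftan -5.8 lever 0.3487 r 0.1149
0.3 pos [0.4475 0.1969 0.0732] y [ 0.045  0.999 -0.005] linear [ 0.0003 -0.0093 -0.0005]
0.25 pos [0.4475 0.1969 0.0732] y [ 0.045  0.999 -0.005] linear [ 0.0004 -0.0189 -0.0005]
```

{"api": "apply_moves", "payload": {
  "series": [
    {"jaw":1,"linear":[0,-0.005,0],"roll":0},
    {"jaw":1,"linear":[0,-0.0096,-0.0003],"roll":0},
    {"jaw":1,"linear":[0,-0.0096,-0.0003],"roll":0}
  ]
}}

```text
t: 26.1
tool_pos: [0.4473, 0.191, 0.0732]
orientation: [0.032, 1.573, -0.039]
force: [2.4, -3.7, -4.4]
opening: 0.0154
```

```bash
python3 st.py .35 .4 .45 .48 .5
```

```text
t 26.1 open 0.0154 F [ 2.38 -3.74 -4.36] Ftan -3.59 lever 0.2976 r 0.1147
0.35 pos [0.4473 0.191  0.0732] y [ 0.045  0.999 -0.005] linear [ 0.0003  0.01   -0.0001]
0.4 pos [0.4473 0.191  0.0732] y [ 0.045  0.999 -0.005] linear [0.0003 0.0196 0.0007]
0.45 pos [0.4473 0.191  0.0732] y [ 0.045  0.999 -0.005] linear [0.0002 0.0291 0.0021]
0.48 pos [0.4473 0.191  0.0732] y [ 0.045  0.999 -0.005] linear [0.0002 0.0347 0.0032]
0.5 pos [0.4473 0.191  0.0732] y [ 0.045  0.999 -0.005] linear [0.0002 0.0385 0.004 ]
```

Backing off gives a clean spring line of 42 N/rad: 3.6 N at 0.30, 5.8 at 0.35, 7.9 at 0.40 and 9.2 at 0.44. That extrapolates to about 13 N at 0.5 and 16 N at the stop, so this is the gripping stroke. The extra force earlier came from pad friction at the higher grip. I go on.

{"api": "apply_moves", "payload": {
  "series": [
    {"jaw":1,"linear":[0.0002,0.01,0.0],"roll":0},
    {"jaw":1,"linear":[0.0002,0.0196,0.0008],"roll":0},
    {"jaw":1,"linear":[0.0002,0.0291,0.0022],"roll":0},
    {"jaw":1,"linear":[0.0002,0.0347,0.0032],"roll":0},
    {"jaw":1,"linear":[0.0002,0.0385,0.004],"roll":0},
    {"jaw":1,"linear":[0.0002,0.0385,0.004],"roll":0}
  ],
  "force": 20
}}

```text
t: 26.85
tool_pos: [0.4491, 0.2124, 0.073]
orientation: [0.029, 1.576, -0.042]
force: [-9.5, -13.2, 8.2]
opening: 0.0156
```

```bash
python3 st.py .5 .52 .535 .55 .56
```

```text
t 26.85 open 0.0156 F [ -9.49 -13.19   8.21] Ftan -15.11 lever 0.4835 r 0.1161
0.5 pos [0.4491 0.2124 0.073 ] y [ 0.045  0.999 -0.008] linear [-0.0001  0.0027  0.0024]
0.52 pos [0.4491 0.2124 0.073 ] y [ 0.045  0.999 -0.008] linear [-0.0001  0.0065  0.0033]
0.535 pos [0.4491 0.2124 0.073 ] y [ 0.045  0.999 -0.008] linear [-0.0002  0.0093  0.004 ]
0.55 pos [0.4491 0.2124 0.073 ] y [ 0.045  0.999 -0.008] linear [-0.0002  0.012   0.0047]
0.56 pos [0.4491 0.2124 0.073 ] y [ 0.045  0.999 -0.008] linear [-0.0002  0.0139  0.0053]
```

{"api": "apply_moves", "payload": {
  "series": [
    {"jaw":1,"linear":[-0.0004,0.004,0.0003],"roll":0},
    {"jaw":1,"linear":[-0.0004,0.0075,0.001],"roll":0},
    {"jaw":1,"linear":[-0.0004,0.0075,0.001],"roll":0}
  ]
}}

```text
t: 27.22
tool_pos: [0.4494, 0.2146, 0.073]
orientation: [0.027, 1.578, -0.046]
force: [-2.3, -16.4, 2.3]
opening: 0.0156
```

```bash
python3 st.py .52 .535 .55 .56
```

```text
t 27.225 open 0.0156 F [ -2.27 -16.39   2.32] Ftan -16.41 lever 0.5028 r 0.1164
0.52 pos [0.4494 0.2146 0.073 ] y [ 0.046  0.999 -0.012] linear [-0.0001  0.0027  0.0031]
0.535 pos [0.4494 0.2146 0.073 ] y [ 0.046  0.999 -0.012] linear [-0.0001  0.0055  0.0038]
0.55 pos [0.4494 0.2146 0.073 ] y [ 0.046  0.999 -0.012] linear [-0.0001  0.0083  0.0045]
0.56 pos [0.4494 0.2146 0.073 ] y [ 0.046  0.999 -0.012] linear [-0.0002  0.0101  0.005 ]
```

Before pressing further, I test for a click with a short back-off.

{"api": "apply_moves", "payload": {
  "series": [
    {"jaw":1,"linear":[0,-0.004,0.0],"roll":0},
    {"jaw":1,"linear":[0,-0.008,-0.0006],"roll":0},
    {"jaw":1,"linear":[0,-0.008,-0.0006],"roll":0}
  ]
}}

```text
t: 27.6
tool_pos: [0.4482, 0.209, 0.073]
orientation: [0.026, 1.58, -0.047]
force: [-2.8, -8.2, 1.7]
opening: 0.0156
```

```bash
python3 st.py .4 .48 .5 .52 .53 .54
```

```text
t 27.6 open 0.0156 F [-2.77 -8.23  1.66] Ftan -8.63 lever 0.4534 r 0.1162
0.4 pos [0.4482 0.209  0.073 ] y [ 0.046  0.999 -0.014] linear [ 0.0002 -0.0105  0.0005]
0.48 pos [0.4482 0.209  0.073 ] y [ 0.046  0.999 -0.014] linear [-0.      0.0047  0.0029]
0.5 pos [0.4482 0.209  0.073 ] y [ 0.046  0.999 -0.014] linear [-0.0001  0.0084  0.0037]
0.52 pos [0.4482 0.209  0.073 ] y [ 0.046  0.999 -0.014] linear [-0.0001  0.0121  0.0046]
0.53 pos [0.4482 0.209  0.073 ] y [ 0.046  0.999 -0.014] linear [-0.0002  0.014   0.0051]
0.54 pos [0.4482 0.209  0.073 ] y [ 0.046  0.999 -0.014] linear [-0.0002  0.0159  0.0055]
```

No click yet: the back branch is still on the spring line. I push on to about 0.535.

{"api": "apply_moves", "payload": {
  "series": [
    {"jaw":1,"linear":[0,0.006,0.001],"roll":0},
    {"jaw":1,"linear":[0,0.012,0.002],"roll":0},
    {"jaw":1,"linear":[0,0.016,0.0035],"roll":0},
    {"jaw":1,"linear":[0,0.018,0.004],"roll":0},
    {"jaw":1,"linear":[0,0.018,0.004],"roll":0}
  ]
}}

```text
t: 28.22
tool_pos: [0.4499, 0.2174, 0.0729]
orientation: [0.023, 1.583, -0.051]
force: [-7.9, -15.8, 7.6]
opening: 0.0158
```

```bash
python3 st.py .535 .55 .56
```

```text
t 28.225 open 0.0158 F [ -7.86 -15.79   7.55] Ftan -17.38 lever 0.527 r 0.1167
0.535 pos [0.4499 0.2174 0.0729] y [ 0.047  0.999 -0.018] linear [-0.0002  0.0008  0.0031]
0.55 pos [0.4499 0.2174 0.0729] y [ 0.047  0.999 -0.018] linear [-0.0003  0.0036  0.0038]
0.56 pos [0.4499 0.2174 0.0729] y [ 0.047  0.999 -0.018] linear [-0.0003  0.0054  0.0043]
```

{"api": "apply_moves", "payload": {
  "series": [
    {"jaw":1,"linear":[-0.0003,0.004,0.0005],"roll":0},
    {"jaw":1,"linear":[-0.0003,0.0065,0.0012],"roll":0},
    {"jaw":1,"linear":[-0.0003,0.0065,0.0012],"roll":0}
  ]
}}

```text
t: 28.6
tool_pos: [0.4501, 0.2187, 0.0729]
orientation: [0.02, 1.585, -0.056]
force: [-5.6, -17.5, 4.5]
opening: 0.0163
```

```bash
python3 st.py .45 .4 .35 .3
```

```text
t 28.6 open 0.0163 F [ -5.61 -17.47   4.48] Ftan -18.35 lever 0.5379 r 0.1169
0.45 pos [0.4501 0.2187 0.0729] y [ 0.048  0.999 -0.023] linear [ 0.0002 -0.0173 -0.0004]
0.4 pos [0.4501 0.2187 0.0729] y [ 0.048  0.999 -0.023] linear [ 0.0005 -0.0268 -0.0018]
0.35 pos [0.4501 0.2187 0.0729] y [ 0.048  0.999 -0.023] linear [ 0.0007 -0.0363 -0.0026]
0.3 pos [0.4501 0.2187 0.0729] y [ 0.048  0.999 -0.023] linear [ 0.0009 -0.0459 -0.003 ]
```

Lever reads about 0.538. I back off again to test for the click.

{"api": "apply_moves", "payload": {
  "series": [
    {"jaw":1,"linear":[0,-0.007,0.0],"roll":0},
    {"jaw":1,"linear":[0,-0.013,-0.0004],"roll":0},
    {"jaw":1,"linear":[0,-0.013,-0.0004],"roll":0}
  ]
}}

```text
t: 28.98
tool_pos: [0.4484, 0.2106, 0.073]
orientation: [0.02, 1.587, -0.056]
force: [-3.5, -5.2, 1.7]
opening: 0.0161
```

```bash
python3 st.py .54 .4 .3 .2 .1 .05; python3 - <<'E'
from h import *
print(axes()[1].round(4))
E
```

```text
t 28.975 open 0.0161 F [-3.54 -5.18  1.69] Ftan -5.85 lever 0.4672 r 0.1164
0.54 pos [0.4484 0.2106 0.073 ] y [ 0.048  0.999 -0.024] linear [-0.0004  0.0132  0.0053]
0.4 pos [0.4484 0.2106 0.073 ] y [ 0.048  0.999 -0.024] linear [ 0.0003 -0.0132  0.0004]
0.3 pos [0.4484 0.2106 0.073 ] y [ 0.048  0.999 -0.024] linear [ 0.0008 -0.0323 -0.0009]
0.2 pos [0.4484 0.2106 0.073 ] y [ 0.048  0.999 -0.024] linear [ 0.0012 -0.0514 -0.0002]
0.1 pos [0.4484 0.2106 0.073 ] y [ 0.048  0.999 -0.024] linear [ 0.0016 -0.0704  0.0024]
0.05 pos [0.4484 0.2106 0.073 ] y [ 0.048  0.999 -0.024] linear [ 0.0018 -0.0798  0.0044]
[[-0.0173  0.0483  0.9987]
 [-0.0228  0.9986 -0.0487]
 [-0.9996 -0.0236 -0.0162]]
```

{"api": "apply_moves", "payload": {
  "series": [
    {"jaw":1,"linear":[0,-0.005,0.0005],"roll":0},
    {"jaw":1,"linear":[0,-0.0095,0.0008],"roll":0},
    {"jaw":1,"linear":[0,-0.0095,0.0008],"roll":0}
  ]
}}

```text
t: 29.35
tool_pos: [0.4475, 0.2054, 0.073]
orientation: [0.021, 1.589, -0.056]
force: [-6.9, -0.4, 1.4]
opening: 0.0162
```

```bash
python3 st.py .54 .3 .2 .1 .05 .02
```

```text
t 29.35 open 0.0162 F [-6.87 -0.35  1.35] Ftan -1.61 lever 0.4215 r 0.1161
0.54 pos [0.4475 0.2054 0.073 ] y [ 0.048  0.999 -0.023] linear [-0.0005  0.022   0.0063]
0.3 pos [0.4475 0.2054 0.073 ] y [ 0.048  0.999 -0.023] linear [ 0.0006 -0.0235  0.0001]
0.2 pos [0.4475 0.2054 0.073 ] y [ 0.048  0.999 -0.023] linear [ 0.001  -0.0426  0.0008]
0.1 pos [0.4475 0.2054 0.073 ] y [ 0.048  0.999 -0.023] linear [ 0.0014 -0.0616  0.0034]
0.05 pos [0.4475 0.2054 0.073 ] y [ 0.048  0.999 -0.023] linear [ 0.0016 -0.071   0.0054]
0.02 pos [0.4475 0.2054 0.073 ] y [ 0.048  0.999 -0.023] linear [ 0.0017 -0.0765  0.0068]
```

Clicked: Fy is about 0 at 0.42, where it was about −8 N before. I swing back to the rest stop.

{"api": "apply_moves", "payload": {
  "series": [
    {"jaw":1,"linear":[0.0002,-0.01,-0.003],"roll":0},
    {"jaw":1,"linear":[0.0004,-0.02,-0.003],"roll":0},
    {"jaw":1,"linear":[0.0006,-0.03,-0.003],"roll":0},
    {"jaw":1,"linear":[0.0008,-0.04,-0.0025],"roll":0},
    {"jaw":1,"linear":[0.001,-0.05,-0.0015],"roll":0},
    {"jaw":1,"linear":[0.0012,-0.06,0.0005],"roll":0},
    {"jaw":1,"linear":[0.0013,-0.068,0.0025],"roll":0},
    {"jaw":1,"linear":[0.0013,-0.074,0.004],"roll":0},
    {"jaw":1,"linear":[0.0013,-0.078,0.005],"roll":0},
    {"jaw":1,"linear":[0.0013,-0.079,0.0053],"roll":0},
    {"jaw":1,"linear":[0.0013,-0.079,0.0053],"roll":0}
  ]
}}

```text
t: 30.72
tool_pos: [0.4486, 0.1579, 0.0734]
orientation: [0.021, 1.589, -0.056]
force: [2.1, 2.1, -2.2]
opening: 0.016
```

```bash
python3 st.py 0 .02; python3 - <<'E'
from h import *
t=snap('top','t7'); g=cv2.cvtColor(t['pixels'],cv2.COLOR_BGR2GRAY); print(g[203:210,250:282].mean(0).astype(int))
E
```

```text
t 30.725 open 0.016 F [ 2.08  2.07 -2.17] Ftan 1.55 lever 0.0094 r 0.1161
0.0 pos [0.4486 0.1579 0.0734] y [ 0.048  0.999 -0.023] linear [ 0.0007 -0.0012  0.0023]
0.02 pos [0.4486 0.1579 0.0734] y [ 0.048  0.999 -0.023] linear [0.0006 0.0025 0.0012]
[131 131 132 133 133 134 134 134 135 135 136 136 137 137 135 114  97 105
 119 124 124 117  92  92 115 124 125 123 118 113 124 135]
```

{"api": "apply_moves", "payload": {
  "series": [
    {"jaw":0.5,"linear":[0,0,0],"roll":0},
    {"jaw":0,"linear":[0,0,0],"roll":0},
    {"jaw":-0.3,"linear":[0,0,0],"roll":0},
    {"jaw":-0.3,"linear":[0,0,0],"roll":0},
    {"jaw":-0.3,"linear":[0,0,0],"roll":0},
    {"jaw":-0.3,"linear":[-0.04,0,0],"roll":0},
    {"jaw":-0.3,"linear":[-0.1,0,0],"roll":0},
    {"jaw":-0.3,"linear":[-0.18,0,0],"roll":0},
    {"jaw":-0.3,"linear":[-0.22,-0.05,-0.03],"roll":0},
    {"jaw":-0.3,"linear":[-0.22,-0.15,-0.03],"roll":0},
    {"jaw":-0.3,"linear":[-0.22,-0.25,-0.03],"roll":0},
    {"jaw":-0.3,"linear":[-0.22,-0.35,-0.03],"roll":0},
    {"jaw":-0.3,"linear":[-0.22,-0.45,-0.03],"roll":0},
    {"jaw":-0.3,"linear":[-0.22,-0.45,-0.03],"roll":0},
    {"jaw":-0.3,"linear":[-0.22,-0.45,-0.03],"roll":0}
  ]
}}

```text
t: 32.65
tool_pos: [0.42, -0.1077, 0.2118]
orientation: [0.022, 1.589, -0.056]
force: [-0.1, 0.4, 0.1]
opening: 0.0604
```

```bash
python3 - <<'E'
from h import *
t=snap('top','t8'); s=snap('side','s8'); g=cv2.cvtColor(t['pixels'],cv2.COLOR_BGR2GRAY); print(g[203:210,250:282].mean(0).astype(int))
st=read_state(); print(st['t'],st['opening'],np.round(st['force'],1),np.abs(st['dq']).max())
a=cv2.resize(t['pixels'][170:255,145:295],None,fx=3.5,fy=3.5,interpolation=cv2.INTER_CUBIC); b=cv2.resize(s['pixels'][195:345,225:345],None,fx=2,fy=2)
o=np.zeros((300,770,3),np.uint8); o[:a.shape[0],:525]=a[:300]; o[:300,528:768]=b; cv2.imwrite('pics/f8.png',o)
T=lambda u,v,z:onz(s,u,v,z)
m=(s['pixels'].max(2)<45)[185:260,305:350]; ys,xs=np.nonzero(m); print('handle px',xs.mean()+305,ys.min()+185,ys.max()+185, 'expected lever 0 and .1:',[proj(s,[hp(L,z) for z in(.116,.056)]).round(1).tolist() for L in(0,.1)])
E
```

```text
[136 143 153 142 117 102 108 109 107 135 123 112 110 110 112 113 116 117
 117 116 117 116 117 117 116 115 112 108 130 139 139 139]
32.75 0.0604056868591285 [ 0.6 -0.4  0.7] 0.013048502525828445
handle px 321.10526315789474 197 218 expected lever 0 and .1: [[[321.2, 194.8], [320.4, 218.0]], [[323.0, 197.4], [322.1, 220.9]]]
```

View pics/f8.png

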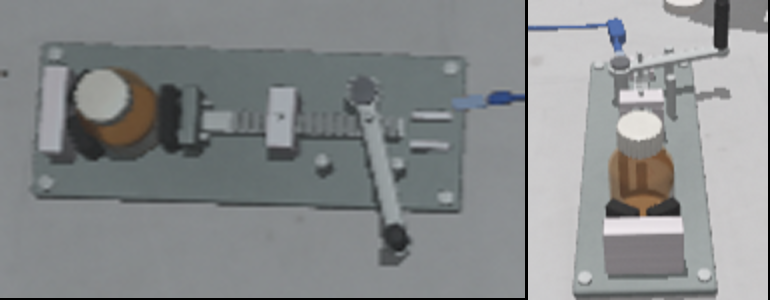

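The final picture shows the bottle upright in the V at (105,97), with the pad against its back at (165,118). The rack stays advanced, and did not spring back to the 3-tooth position. The lever is against the rest post at (397,237), its pixel column (321.1) matching lever 0 (321.2). The gripper is clear, so I hand in.

```bash
python3 -c "
from plant import *
print(close_job())"
```

```text
the job is handed in; nothing more can be done
None
```

I stood the bottle on the base plate about 6 mm short of the seat, let go of it, then pumped the handle four strokes, swung it back to rest, let go and handed the job in at 32.8 s. No verdict is reported, and the force of the bottle on the V jaw can't be measured directly, so the grip is judged from the signs below.

- **Free strokes:** strokes 1 to 3 took about 1 N at 0.5 rad. The rack had moved about 24 mm, so three teeth, and the bottle had slid about 5 mm into the V.
- **Gripping stroke:** stroke 4 stiffened and read 16 to 18 N between 0.50 and 0.54 rad. I stopped twice and backed off to test it. The click showed after about 0.538 rad, when the load fell to near zero instead of following the spring line (about 8 N).
- **Last checks:** the bottle looks upright and seated with the pad against its back. The lever column matches rest (321.1 px against 321.2 px expected), and the gripper is clear with force readings at noise level. I did not re-measure the bystanders at the end, but nothing was moved near them except the bottle.

Two readings disagreed with the text:
- **Handle load:** the load on stroke 4 was about 12 to 15 N above a free stroke at 0.5 rad, against the stated 4 to 9 N. I put part of that down to friction between the gripper pads and the handle.
- **Rack position:** the rack ended about 29 mm forward, not the 32 mm of four full teeth. I take the rest to be the jaw's spring compressed against the bottle.

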